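Stack a vial tray on the one in the cryo-store cradle

ROBOT

A 6-joint arm with a two-finger parallel gripper is mounted at the origin on the work surface. World frame = base frame: x ahead of the robot, y to its left, z up, the work surface at z = 0. Lengths are in mm, angles in degrees, forces in N, time in s.
With the tool pointing down it reaches from about 300 to 850 mm from the base axis. Payload 4.2 kg.
Tool frame: the origin (TCP) lies between the finger pads; the fingertips stand 22 mm ahead of it and the grasp point (between the pads) lies 3 mm ahead of it; z points along the fingers, y is the direction in which the jaws open and shut (so a half turn about z gives the same grasp; the last joint's range is limited). The gripper opens to 91 mm and grips with 3 to 60 N. Pads are 32 mm wide; open, the fingers measure 118 mm over their backs; the gripper's body (76 mm by 178 mm) begins 60 mm behind the grasp point.
Start: joints at [69.442, 18.312, 89.639, -0, 72.044, -1.146], TCP at [191.107, 542.328, 235.976] pointing down, gripper open.
Joint ranges: [-177.97, 177.97], [-48.28, 115.42], [12.27, 149.76], [-77.06, 257.06], [2.81, 150.46], [-146.56, 146.56]. Speed limits (degrees/s): [147.25, 147.25, 180, 180, 180, 180].

INTERFACE

Orientations are given as [roll, pitch, yaw] about the fixed x, y, z axes, in that order (R = Rz(yaw) Ry(pitch) Rx(roll)).
In Python, from workcell import telemetry, cams, env gives the robot as it stands.
- The arm moves only by the shell command python3 -m inch 'ROWS' [FORCE]. ROWS is JSON, a list of rows, each an object of numbers: "x", "y", "z": the shift along the tool's x, y, z in cm; "yaw": the turn about the tool's z in units of 5 degrees (1.0 is 5 degrees); "gripper": the gripper's target within -1 to 1 (fully open at 1, half-way at 0, shut at -1). A call has 1 to 12 rows; each row shifts and turns the commanded pose from where the row before left it, along the tool's axes as they then stand; what a row does not reach is not made up. A row lasts 1/12 s, in which the tool goes at most 41.7 mm and 7.16 degrees, less where a joint would pass 70% of its speed; a pose out of reach is approached as far as the arm can. A call is refused whole if a number of a shift passes 4.17 or a number of a turn 1, either way. A call with a gripper value outside its range is refused whole. The fingers move at their own pace and stop on an object; FORCE is the grip in N (left out, the last holds). Time passes only in rows, so rows that do not move let the fingers close. It gives the time, the measured TCP pose, the force and the opening at its end, in the units of the state.
- telemetry.state(): the state, without advancing time (a new reading comes with each control period).
- cams.grab_frame(name): name is "side" or "top"; returns a dict with "pixels" (420x560x3 uint8, red, green, blue), "mtx" (3x3 intrinsics, pixels), "rvec" (rotation vector, rad) and "tvec" (3), from world to camera coordinates, as OpenCV has them. Camera axes: x right, y down, z forward; pixel columns grow to the right and rows downward; lengths in mm; the calibration is good to about 2 mm. A picture is of the moment at which its call begins. There is no depth.
- env.job_done(): hands the job in, once; it reports no verdict.
The state is a dict: "time_s": time; "qpos": joint angles; "qvel": joint speeds; "effort": joint torques, N m; "ee_pos": TCP position; "ee_rot": TCP orientation; "force": force on the tool from outside, world axes, zero at the start; "torque": the same for the moment, N m; "gripper_width": finger opening in mm.
Only numpy, scipy, OpenCV 4.12 (cv2) and the standard library are available. Lean on these libraries where they do the work, as an engineer would, in place of code of your own. Each camera call takes 0.05 s, during which the arm holds its last target. There are 200 camera calls.

TASK

Lift the loose vial tray by its handle and stack it on the tray that stands in the steel cradle: feel gently for the four corner sockets, without pressing or shoving hard, until all four lugs have dropped fully home and the tray sits level and flush. Then let go, and leave the bottle, the cup and the jar where they are.

Things in the scene. Friction and masses are not known exactly. Their poses are not given: they have to be found in the camera images.
- tray_mid (a point): Loose aluminium vial tray (0.5 to 0.9 kg), 184 mm long (own x), 134 mm wide (own y), 52 mm high with its lugs. Point at its centre, half-way up: 26 mm above the lug tips it stands on, 14 mm above the tray's underside, 26 mm below its rim; z up. Vials reach no higher than the rim. May be stacked either way round.
- tray_lug (a point): Tip of one of the tray's four lugs, at x = +72, y = +47 mm from the tray's centre; the others at -72 and -47 likewise. White round pegs sticking out 12 mm below the tray, 12 mm in diameter, feet tapered to 11.2 mm over the last 1 mm. They slide on the lower tray with ordinary friction.
- handle_grip (a point): Centre of the tray's steel grip bar: 106 mm long (own x, along the tray), 14 mm wide, 16 mm high, on two legs at x = +-46 mm. It slides up and down in the tray with 20 mm of damped free play (40 N per m/s). At rest it is down, 60 mm above tray_mid; it first rises 20 mm, then lifts the tray. With the tray set down and the bar held part-way, only the tray's weight presses.
- cradle: Fixed steel cradle, 214 mm (own x) by 164 mm (own y), rim 18 mm high; origin at the centre of its underside, z up. The lower tray stands in it, square with it, but its centre lies anywhere up to 9 mm off the cradle's along the cradle's x and 8 mm along its y: not measured, to be found by feel or sight. It stays put under light forces; over 30 N on cradle or lower tray is too much.
- socket_plane (a point): Point over the cradle's centre (not the lower tray's), 48 mm above its underside, at the level of the lower tray's top. The lower tray, 184 by 134 mm, has in each corner a flat white block 40 mm square with a socket 15 mm square, 16 mm deep, at x = +-72, y = +-47 mm from its own centre. Lugs home: tray_mid is 14 mm above this level. Perched on the blocks: 26 mm above.
- bottle: White bystander bottle, 56 mm in diameter, 130 mm tall; origin at the centre of its underside.
- cup: Steel bystander cup, 70 mm in diameter, 80 mm tall; origin at the centre of its underside.
- jar: Glass bystander jar with white lid, 60 mm in diameter, 70 mm tall; origin at the centre of its underside.
Not all that is in view belongs to the job. Leave any blue or brown look-alike of the part that bears tray_mid alone.

How it is judged:
By the outcome, as a careful person would: the job done as asked, in the order asked, and still so for the second after the job is handed in, with the robot touching nothing.
It also fails if it takes over 72 s, if anything falls off the work surface, if the arm or the gripper's body presses on something with over 40 N, if the wrist force passes 120 N, or if a joint passes its speed limit or range.

## Working session

There is one attempt and no reset: what is moved stays moved. The work goes in short steps, Python scripts to look and compute and a shell command to move; the robot and the scene stay as the last step left them, time stands still between calls to the robot, and variables do not carry over. Pictures are saved under pics/ and viewed, about 8 in all and at most 12, crops included, and the job is handed in when it is done.

```bash
mkdir -p pics; cat > h.py <<'E'
import numpy as np, cv2
from workcell import telemetry, cams, env
def grab(n,fn,crop=None,scale=1):
    f=cams.grab_frame(n); np.savez('pics/'+n+'.npz',**{k:np.array(v) for k,v in f.items()})
    im=cv2.cvtColor(f['pixels'],cv2.COLOR_RGB2BGR)
    if crop: a,b,c,d=crop; im=im[b:d,a:c]
    if scale!=1: im=cv2.resize(im,None,fx=scale,fy=scale,interpolation=cv2.INTER_CUBIC)
    cv2.imwrite('pics/'+fn,im)
def crop(n,fn,c,scale):
    im=cv2.cvtColor(np.load('pics/'+n+'.npz')['pixels'],cv2.COLOR_RGB2BGR)
    a,b,cc,d=c; cv2.imwrite('pics/'+fn,cv2.resize(im[b:d,a:cc],None,fx=scale,fy=scale,interpolation=cv2.INTER_CUBIC))
def P(n,uv,z):
    f=np.load('pics/'+n+'.npz');R=cv2.Rodrigues(f['rvec'])[0];t=f['tvec'].reshape(3)
    d=R.T@np.linalg.inv(f['mtx'])@np.array([uv[0],uv[1],1.]);c=-R.T@t
    return c+d*(z-c[2])/d[2]
def proj(n,X):
    f=np.load('pics/'+n+'.npz')
    return cv2.projectPoints(np.array(X,float).reshape(-1,3),f['rvec'],f['tvec'],f['mtx'],None)[0].reshape(-1,2)
E
python3 - <<'E'
from h import *
grab('top','t0.png',scale=1.42);grab('side','s0.png',scale=1.42)
s=telemetry.state();print(s)
for n in('top','side'):
    f=np.load('pics/'+n+'.npz');R=cv2.Rodrigues(f['rvec'])[0];print(n,-R.T@f['tvec'].reshape(3),R[2],f['mtx'][0])
E
ls
```

```text
{'time_s': 0.1, 'qpos': array([ 6.94413847e+01,  1.83485987e+01,  8.97000611e+01, -1.34219626e-03,
        7.20431604e+01, -1.14664399e+00]), 'qvel': array([-0.02562615, -0.00748995, -0.13780537, -0.04789451, -0.05650897,
       -0.09068997]), 'effort': array([ 4.72710690e-05, -4.13325870e+01, -2.32507986e+01,  7.30614876e-02,
        4.22227965e-02, -3.33612604e-05]), 'ee_pos': array([190.97224756, 541.91804413, 235.19372782]), 'ee_rot': array([-1.79908173e+02, -5.61552257e-04,  1.60588443e+02]), 'force': array([-0.32839171, -0.42273484, -0.52415608]), 'torque': array([-0.02071889, -0.00916672, -0.08006965]), 'gripper_width': 91.46936514900369}
top [ 472.78366239    4.79686353 1242.7563229 ] [ 0.04934242 -0.01084232 -0.99872307] [492.83717818   0.         284.3935311 ]
side [ 128.3832876  -777.68672342 1146.84673221] [ 0.28397507  0.56216717 -0.77674077] [546.09131206   0.         293.25421044]
h.py
pics
```

View pics/t0.png

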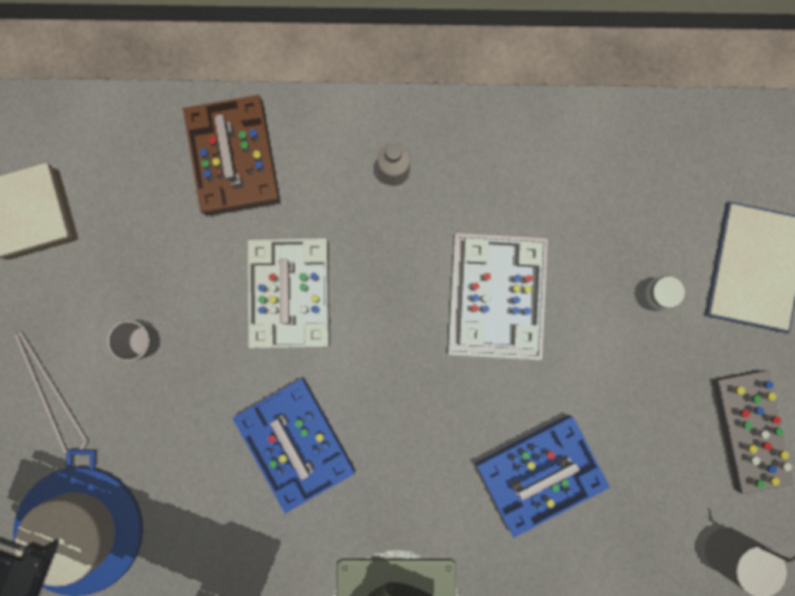

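View pics/s0.png

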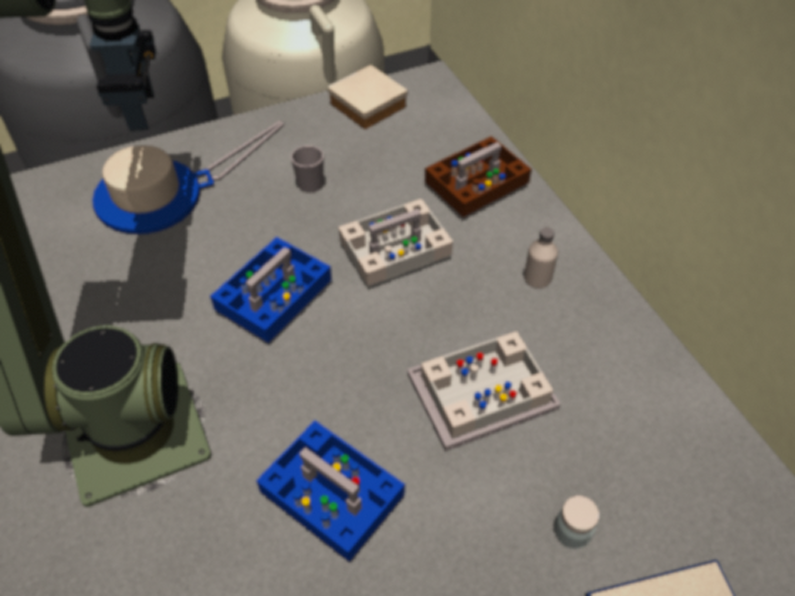

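```bash
cat >> h.py <<'E'
def rect(n,cx,cy,z,w=260,h=260,s=1.5):
    # world rectified: columns to the right = -y, rows down = -x ; s px per mm
    W=np.array([[cx+h/2,cy+w/2],[cx+h/2,cy-w/2],[cx-h/2,cy-w/2],[cx-h/2,cy+w/2]])
    src=proj(n,np.c_[W,[z]*4]).astype(np.float32)
    dst=np.float32([[0,0],[w*s,0],[w*s,h*s],[0,h*s]])
    im=cv2.cvtColor(np.load('pics/'+n+'.npz')['pixels'],cv2.COLOR_RGB2BGR)
    return cv2.warpPerspective(im,cv2.getPerspectiveTransform(src,dst),(int(w*s),int(h*s)),flags=cv2.INTER_CUBIC)
E
python3 - <<'E'
from h import *
for uv,z in(((288,293),52),((497,297),48)): print(P('top',np.array(uv)/1.42,z))
a=P('top',np.array((288,293))/1.42,52);b=P('top',np.array((497,297))/1.42,48)
a=np.round(a/10)*10;b=np.round(b/10)*10;print(a,b)
for n in('top','side'):
    A=rect(n,a[0],a[1],52,200,150*1.5,1.95) if 0 else rect(n,a[0],a[1],52,200,220,1.95)
    B=rect(n,b[0],b[1],48,200,220,1.95)
    cv2.imwrite('pics/r_%s.png'%n,cv2.resize(np.hstack([A,B]),None,fx=1,fy=1))
E
python3 -c "
import cv2,numpy as np
cv2.imwrite('pics/r.png',np.vstack([cv2.resize(cv2.imread('pics/r_top.png'),(545,300))]+[cv2.resize(cv2.imread('pics/r_side.png'),(545,300))]))"
```

```text
[559.53221508 189.3511555   52.        ]
[ 556.28439281 -167.62212745   48.        ]
[560. 190.  50.] [ 560. -170.   50.]
```

View pics/r_top.png

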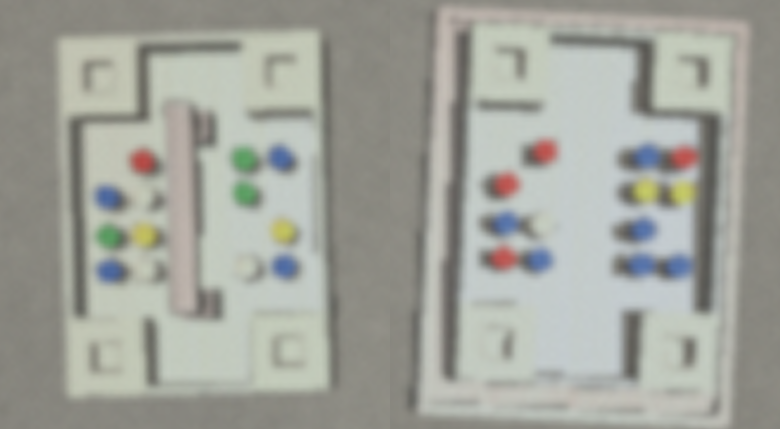

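View pics/r_side.png

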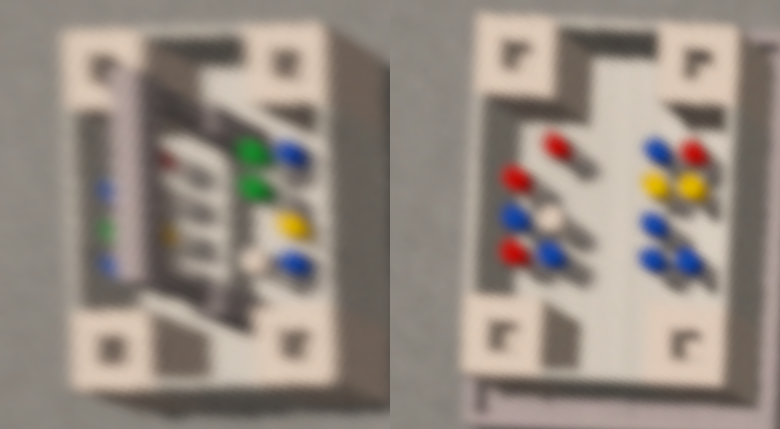

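The top view, rectified to the tray plane, puts the loose tray's sockets at (98,76), (281,72), (107,355) and (289,350), so its centre is about (561,190) with yaw about 1.6°. The lower tray's sockets are at (123,64), (303,71), (107,344) and (290,351) in its panel, so its centre is about (564,-175.5) with yaw about -2.6°. The side view is offset by about (+4,-2.4) for both trays, so the vector between them agrees: (3,-366). Next I move above the handle.

```bash
python3 -m inch '[{"yaw":-1},{"yaw":-1},{"yaw":-1},{"yaw":-1},{"yaw":-0.2},{"x":-1.15,"y":-1.15},{"x":-2.5,"y":-2.5},{"x":-2.5,"y":-2.5},{"x":-2.5,"y":-2.5},{"x":-2.5,"y":-2.5},{"x":-2.5,"y":-2.5},{"x":-2.5,"y":-2.5}]'
python3 -m inch '[{"x":-2.5,"y":-2.5},{"x":-2.5,"y":-2.5},{"x":-2.5,"y":-2.5},{"x":-2.5,"y":-2.5},{"x":-2.5,"y":-2.5},{"x":-2.5,"y":-2.5},{"x":-2.5,"y":-2.5},{"x":-1.5,"y":-1.5,"z":2},{"x":-1,"y":-1.1,"z":3},{"z":3},{"z":1},{}]'
```

```text
invalid input
invalid input
```

```bash
python3 -m inch '[{"x":0,"y":0,"z":0,"yaw":-1,"gripper":1}]'; python3 -m inch --help | head -20
```

```text
time_s: 0.18
ee_pos: [191.0, 542.0, 235.4]
ee_rot: [-179.9, -0.0, 165.7]
force: [0.0, 0.0, -0.1]
gripper_width: 91.1invalid input: not JSON, or not a number
```

```bash
python3 -m inch '[{"x":0,"y":0,"z":0,"yaw":-1,"gripper":1},{"x":0,"y":0,"z":0,"yaw":-1,"gripper":1},{"x":0,"y":0,"z":0,"yaw":-1,"gripper":1},{"x":0,"y":0,"z":0,"yaw":-0.2,"gripper":1},{"x":-1.15,"y":-1.15,"z":0,"yaw":0,"gripper":1},{"x":-2.5,"y":-2.5,"z":0,"yaw":0,"gripper":1},{"x":-2.5,"y":-2.5,"z":0,"yaw":0,"gripper":1},{"x":-2.5,"y":-2.5,"z":0,"yaw":0,"gripper":1},{"x":-2.5,"y":-2.5,"z":0,"yaw":0,"gripper":1},{"x":-2.5,"y":-2.5,"z":0,"yaw":0,"gripper":1},{"x":-2.5,"y":-2.5,"z":0,"yaw":0,"gripper":1}]'
python3 -m inch '[{"x":-2.5,"y":-2.5,"z":0,"yaw":0,"gripper":1},{"x":-2.5,"y":-2.5,"z":0,"yaw":0,"gripper":1},{"x":-2.5,"y":-2.5,"z":0,"yaw":0,"gripper":1},{"x":-2.5,"y":-2.5,"z":0,"yaw":0,"gripper":1},{"x":-2.5,"y":-2.5,"z":0,"yaw":0,"gripper":1},{"x":-2.5,"y":-2.5,"z":0,"yaw":0,"gripper":1},{"x":-2.5,"y":-2.5,"z":0,"yaw":0,"gripper":1},{"x":-1.5,"y":-1.5,"z":2,"yaw":0,"gripper":1},{"x":-1,"y":-1.1,"z":3,"yaw":0,"gripper":1},{"x":0,"y":0,"z":2.5,"yaw":0,"gripper":1},{"x":0,"y":0,"z":0.5,"yaw":0,"gripper":1},{"x":0,"y":0,"z":0,"yaw":0,"gripper":1}]'
```

```text
time_s: 1.1
ee_pos: [357.8, 384.0, 235.8]
ee_rot: [-180.0, -0.0, -178.5]
force: [0.9, 0.7, 0.3]
gripper_width: 91.5
time_s: 2.1
ee_pos: [561.2, 189.5, 153.9]
ee_rot: [-179.9, -0.3, -178.5]
force: [-0.4, 0.4, -0.2]
gripper_width: 91.1
```

```bash
python3 -m inch '[{"x":0,"y":0,"z":2,"yaw":0,"gripper":1},{"x":0,"y":0,"z":2,"yaw":0,"gripper":1},{"x":0,"y":0,"z":1.5,"yaw":0,"gripper":1},{"x":0,"y":0,"z":1,"yaw":0,"gripper":1},{"x":0,"y":0,"z":0,"yaw":0,"gripper":-0.4},{"x":0,"y":0,"z":0,"yaw":0,"gripper":-0.4},{"x":0,"y":0,"z":0,"yaw":0,"gripper":-0.4}]' 30
python3 -c "
from h import *
grab('side','s1.png',(215,90,345,210),6)"
```

```text
time_s: 2.68
ee_pos: [563.4, 190.6, 92.5]
ee_rot: [179.9, 0.2, -178.4]
force: [-0.5, 0.7, 0.3]
gripper_width: 74.0
```

View pics/s1.png

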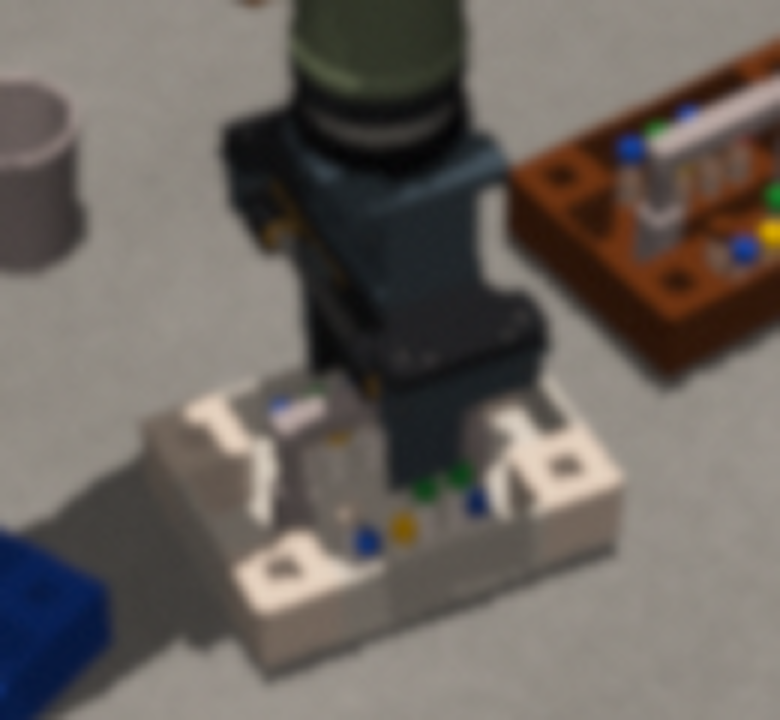

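The side view shows the open jaws straddling the bar, around (420,400) in the crop, with nothing touched. Closing.

```bash
for i in 1 2; do python3 -m inch '[{"x":0,"y":0,"z":0,"yaw":0,"gripper":-1},{"x":0,"y":0,"z":0,"yaw":0,"gripper":-1},{"x":0,"y":0,"z":0,"yaw":0,"gripper":-1},{"x":0,"y":0,"z":0,"yaw":0,"gripper":-1},{"x":0,"y":0,"z":0,"yaw":0,"gripper":-1},{"x":0,"y":0,"z":0,"yaw":0,"gripper":-1}]' 30; done
```

```text
time_s: 3.23
ee_pos: [562.5, 190.0, 91.0]
ee_rot: [180.0, 0.0, -178.4]
force: [1.0, 0.4, -0.1]
gripper_width: 29.8
time_s: 3.73
ee_pos: [562.5, 189.9, 90.9]
ee_rot: [-180.0, -0.0, -178.4]
force: [-0.3, 0.5, 0.2]
gripper_width: 13.7
```

```bash
python3 -m inch '[{"x":0,"y":0,"z":-0.5,"yaw":0,"gripper":-1},{"x":0,"y":0,"z":-0.7,"yaw":0,"gripper":-1},{"x":0,"y":0,"z":-0.5,"yaw":0,"gripper":-1},{"x":0,"y":0,"z":-0.3,"yaw":0,"gripper":-1},{"x":0,"y":0,"z":-0.5,"yaw":0,"gripper":-1},{"x":0,"y":0,"z":-1,"yaw":0,"gripper":-1},{"x":0,"y":0,"z":-1.5,"yaw":0,"gripper":-1},{"x":0,"y":0,"z":-1.5,"yaw":0,"gripper":-1},{"x":0,"y":0,"z":-1.5,"yaw":0,"gripper":-1},{"x":0,"y":0,"z":-1.5,"yaw":0,"gripper":-1},{"x":0,"y":0,"z":-0.7,"yaw":0,"gripper":-1},{"x":0,"y":0,"z":0,"yaw":0,"gripper":-1}]' 40
python3 -m inch '[{"x":0,"y":0,"z":0,"yaw":0,"gripper":-1},{"x":0,"y":0,"z":0,"yaw":0,"gripper":-1},{"x":0,"y":0,"z":0,"yaw":0,"gripper":-1},{"x":0,"y":0,"z":0,"yaw":0,"gripper":-1}]'
python3 -c "
from h import *
grab('side','s2.png',(205,70,400,310),1)
s=telemetry.state();print(s['ee_pos'],s['ee_rot'],s['force'],s['torque'])
A=rect('side',562,190,137,200,220,1.9)
crop('side','c.png',(200,60,400,310),1.672)
B=cv2.imread('pics/c.png'); A=cv2.resize(A,None,fx=1,fy=1)
print(A.shape,B.shape); cv2.imwrite('pics/s2.png',np.hstack([A,B[:418]]))"
```

```text
time_s: 4.73
ee_pos: [563.5, 190.3, 195.2]
ee_rot: [179.9, 0.2, -178.4]
force: [0.1, 0.5, -5.8]
gripper_width: 13.5
time_s: 5.07
ee_pos: [562.0, 189.8, 191.9]
ee_rot: [-180.0, -0.1, -178.4]
force: [-0.1, 0.2, -5.7]
gripper_width: 13.9
[562.13680345 189.87176134 192.04418702] [-1.79976539e+02 -9.71132994e-02 -1.78410876e+02] [ 1.01695657 -0.11787172 -5.27303246] [ 0.06533013 -0.00272848  0.02077733]
(418, 380, 3) (418, 334, 3)
```

View pics/s2.png

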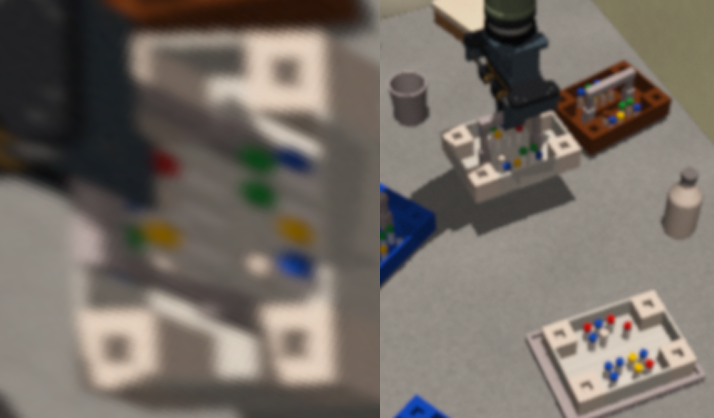

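The side crop shows the tray hanging level (sockets at (285,70), (117,345) and (297,342) at the rim plane). It hasn't shifted relative to the gripper. Next I carry it over the lower tray and turn it to match.

```bash
python3 -m inch '[{"x":0.06,"y":-0.5,"z":0,"yaw":0,"gripper":-1},{"x":0.06,"y":-1,"z":0,"yaw":0,"gripper":-1},{"x":0.06,"y":-1.5,"z":0,"yaw":0,"gripper":-1},{"x":0.06,"y":-1.8,"z":0,"yaw":0,"gripper":-1},{"x":0.06,"y":-1.8,"z":0,"yaw":0,"gripper":-1},{"x":0.06,"y":-1.8,"z":0,"yaw":0,"gripper":-1},{"x":0.06,"y":-1.8,"z":0,"yaw":0,"gripper":-1},{"x":0.06,"y":-1.8,"z":0,"yaw":0,"gripper":-1},{"x":0.06,"y":-1.8,"z":0,"yaw":0,"gripper":-1},{"x":0.06,"y":-1.8,"z":0,"yaw":0,"gripper":-1},{"x":0.06,"y":-1.8,"z":0,"yaw":0,"gripper":-1},{"x":0.06,"y":-1.8,"z":0,"yaw":0,"gripper":-1}]'
python3 -m inch '[{"x":0,"y":-1.8,"z":0,"yaw":0,"gripper":-1},{"x":0,"y":-1.8,"z":0,"yaw":0,"gripper":-1},{"x":0,"y":-1.8,"z":0,"yaw":0,"gripper":-1},{"x":0,"y":-1.8,"z":0,"yaw":0,"gripper":-1},{"x":0,"y":-1.8,"z":0,"yaw":0,"gripper":-1},{"x":0,"y":-1.8,"z":0,"yaw":0,"gripper":-1},{"x":0,"y":-1.8,"z":0,"yaw":0,"gripper":-1},{"x":0,"y":-1.8,"z":0,"yaw":0,"gripper":-1},{"x":0,"y":-1.5,"z":0,"yaw":0,"gripper":-1},{"x":0,"y":-1,"z":0,"yaw":0.3,"gripper":-1},{"x":0,"y":-0.5,"z":0,"yaw":0.3,"gripper":-1},{"x":0,"y":0,"z":0,"yaw":0.22,"gripper":-1}]'
python3 -m inch '[{"x":0,"y":0,"z":0,"yaw":0,"gripper":-1},{"x":0,"y":0,"z":0,"yaw":0,"gripper":-1},{"x":0,"y":0,"z":0,"yaw":0,"gripper":-1},{"x":0,"y":0,"z":0,"yaw":0,"gripper":-1},{"x":0,"y":0,"z":0,"yaw":0,"gripper":-1}]'
python3 -c "
from h import *
grab('side','s3.png')
s=telemetry.state();p=s['ee_pos'];print(p,s['ee_rot'],s['force'],s['torque'])
z=p[2]-4.9-80+26;print(z)
A=rect('side',p[0],p[1],z,200,220,1.9)
crop('side','c.png',(270,170,410,315),2.88)
B=cv2.imread('pics/c.png')
print(A.shape,B.shape); cv2.imwrite('pics/s3.png',np.hstack([A,B[:418]]))"
```

```text
time_s: 6.12
ee_pos: [560.0, -4.6, 193.1]
ee_rot: [-180.0, -0.0, -178.5]
force: [-0.4, 0.5, -5.7]
gripper_width: 13.7
time_s: 7.12
ee_pos: [565.0, -177.3, 192.9]
ee_rot: [180.0, -0.0, 177.3]
force: [-0.0, 0.5, -5.7]
gripper_width: 13.6
time_s: 7.53
ee_pos: [565.4, -175.5, 193.0]
ee_rot: [180.0, -0.0, 177.5]
force: [0.9, 0.5, -5.9]
gripper_width: 13.5
[ 565.4048577  -175.60163481  192.98818437] [1.79992834e+02 5.49109567e-03 1.77531374e+02] [-0.61257223  0.13539051 -6.24098543] [ 0.04166225 -0.01300528  0.02632115]
134.08818436712096
(418, 380, 3) (418, 403, 3)
```

View pics/s3.png

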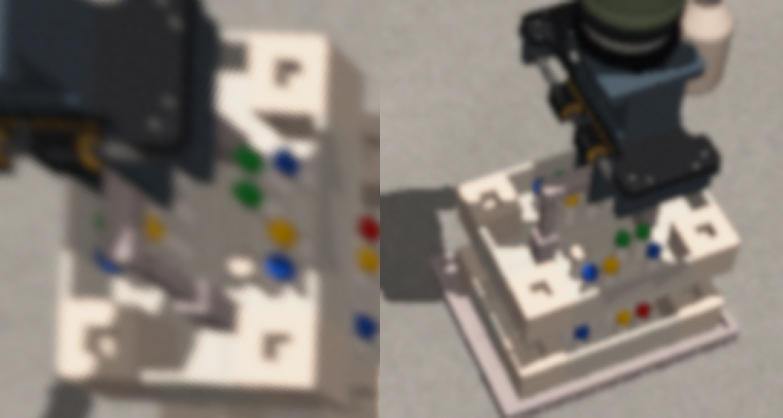

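The held tray, measured the same way, sits at (568.0,-178.5) in the side frame, against (567.7,-177.7) for the lower tray. That is within about 1 mm, so I lower until the bar is mid-play (TCP z about 144) and see whether the lugs go in.

```bash
python3 -m inch '[{"x":0,"y":0,"z":1,"yaw":0,"gripper":-1},{"x":0,"y":0,"z":1,"yaw":0,"gripper":-1},{"x":0,"y":0,"z":0.5,"yaw":0,"gripper":-1},{"x":0,"y":0,"z":0.3,"yaw":0,"gripper":-1},{"x":0,"y":0,"z":0.3,"yaw":0,"gripper":-1},{"x":0,"y":0,"z":0.3,"yaw":0,"gripper":-1},{"x":0,"y":0,"z":0.2,"yaw":0,"gripper":-1},{"x":0,"y":0,"z":0,"yaw":0,"gripper":-1},{"x":0,"y":0,"z":0,"yaw":0,"gripper":-1}]'
python3 -m inch '[{"x":0,"y":0,"z":0.3,"yaw":0,"gripper":-1},{"x":0,"y":0,"z":0.3,"yaw":0,"gripper":-1},{"x":0,"y":0,"z":0,"yaw":0,"gripper":-1},{"x":0,"y":0,"z":0,"yaw":0,"gripper":-1}]'
python3 -m inch '[{"x":0,"y":0,"z":0.3,"yaw":0,"gripper":-1},{"x":0,"y":0,"z":0.3,"yaw":0,"gripper":-1},{"x":0,"y":0,"z":0.2,"yaw":0,"gripper":-1},{"x":0,"y":0,"z":0,"yaw":0,"gripper":-1},{"x":0,"y":0,"z":0,"yaw":0,"gripper":-1}]'
```

```text
time_s: 8.33
ee_pos: [565.4, -176.1, 157.0]
ee_rot: [180.0, 0.0, 177.5]
force: [0.8, -0.7, -5.7]
gripper_width: 13.5
time_s: 8.67
ee_pos: [565.2, -176.0, 150.7]
ee_rot: [180.0, -0.0, 177.5]
force: [-0.3, 0.2, -6.0]
gripper_width: 13.7
time_s: 9.08
ee_pos: [565.8, -176.2, 143.4]
ee_rot: [-180.0, 0.1, 177.5]
force: [-0.4, -0.0, -1.4]
gripper_width: 13.8
```

At TCP z 150.7 the full weight still hung, 8 mm below the level where lugs would have perched, so the lugs entered the sockets directly. I lower a little more and look.

```bash
python3 -m inch '[{"x":0,"y":0,"z":0,"yaw":0,"gripper":-1},{"x":0,"y":0,"z":0.25,"yaw":0,"gripper":-1},{"x":0,"y":0,"z":0.25,"yaw":0,"gripper":-1},{"x":0,"y":0,"z":0,"yaw":0,"gripper":-1},{"x":0,"y":0,"z":0,"yaw":0,"gripper":-1},{"x":0,"y":0,"z":0,"yaw":0,"gripper":-1}]'
python3 -c "
from h import *
grab('side','s4.png',(270,200,410,315),5.5)
s=telemetry.state();p=s['ee_pos'];print(p,s['ee_rot'],s['force'],s['torque'])"
```

```text
time_s: 9.58
ee_pos: [565.7, -176.2, 137.9]
ee_rot: [-180.0, 0.0, 177.5]
force: [1.4, -0.3, -0.6]
gripper_width: 13.6
[ 565.68199227 -176.18192811  137.95201259] [-1.79991350e+02  4.63551914e-02  1.77486818e+02] [ 1.19665884  0.36523178 -2.20903841] [-0.01447062 -0.26419035  0.03202769]
```

View pics/s4.png

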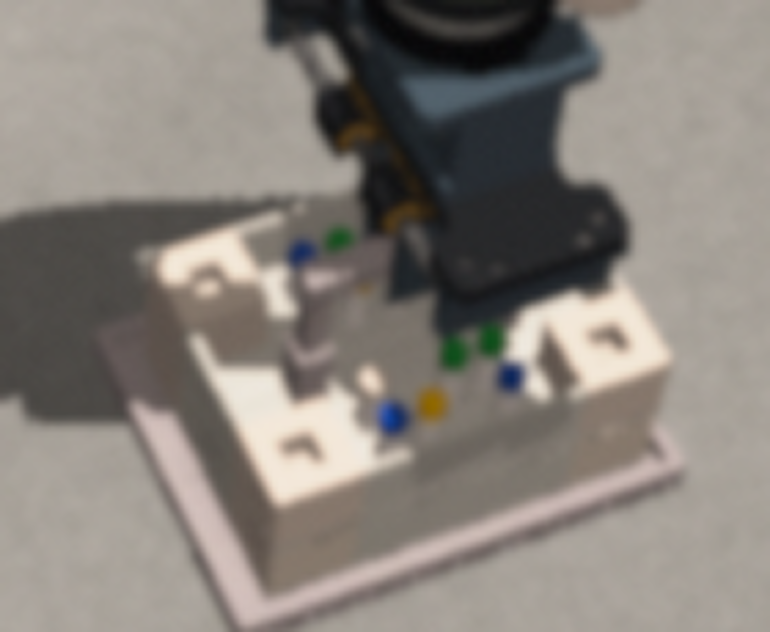

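The tray looks flush on the lower one, with rim sockets at (208,282), (300,447) and (610,338) and no visible gap. A small downward force and a moment of -0.26 N m about y remain, so I average the force and wiggle gently to relieve any wedging.

```bash
cat > f.py <<'E'
from h import *
F=[]
for i in range(8):
    cams.grab_frame('side'); s=telemetry.state(); F.append(np.r_[s['force'],s['torque'],s['ee_pos']])
print(np.round(np.mean(F,0),2))
E
python3 f.py
python3 -m inch '[{"x":0.08,"y":0,"z":0,"yaw":0,"gripper":-1},{"x":0,"y":0,"z":0,"yaw":0,"gripper":-1},{"x":0,"y":0,"z":0,"yaw":0,"gripper":-1},{"x":0,"y":0,"z":0,"yaw":0,"gripper":-1}]';python3 f.py
python3 -m inch '[{"x":-0.08,"y":0,"z":0,"yaw":0,"gripper":-1},{"x":-0.08,"y":0,"z":0,"yaw":0,"gripper":-1},{"x":0,"y":0,"z":0,"yaw":0,"gripper":-1},{"x":0,"y":0,"z":0,"yaw":0,"gripper":-1}]';python3 f.py
```

```text
[ 1.8100e+00 -6.0000e-02 -9.9000e-01 -1.0000e-01 -3.8000e-01  0.0000e+00
  5.6565e+02 -1.7617e+02  1.3803e+02]
time_s: 10.37
ee_pos: [564.7, -176.0, 138.0]
ee_rot: [180.0, 0.0, 177.5]
force: [2.2, -0.3, -0.5]
gripper_width: 13.8
[ 2.6200e+00 -4.5000e-01 -5.3000e-01 -8.0000e-02 -5.5000e-01 -1.0000e-02
  5.6467e+02 -1.7603e+02  1.3798e+02]
time_s: 11.1
ee_pos: [565.1, -176.0, 137.5]
ee_rot: [180.0, -0.1, 177.5]
force: [-0.5, -1.0, -1.1]
gripper_width: 13.8
[-2.0100e+00 -5.5000e-01 -7.0000e-01 -1.3000e-01  3.6000e-01 -2.0000e-02
  5.6526e+02 -1.7600e+02  1.3756e+02]
```

```bash
python3 -m inch '[{"x":0.04,"y":0.08,"z":0,"yaw":0,"gripper":-1},{"x":0,"y":0,"z":0,"yaw":0,"gripper":-1},{"x":0,"y":0,"z":0,"yaw":0,"gripper":-1},{"x":0,"y":0,"z":0,"yaw":0,"gripper":-1}]';python3 f.py
python3 -m inch '[{"x":0,"y":-0.08,"z":0,"yaw":0,"gripper":-1},{"x":0,"y":-0.08,"z":0,"yaw":0,"gripper":-1},{"x":0,"y":0,"z":0,"yaw":0,"gripper":-1},{"x":0,"y":0,"z":0,"yaw":0,"gripper":-1}]';python3 f.py
python3 -m inch '[{"x":0,"y":0.08,"z":-0.3,"yaw":0,"gripper":-1},{"x":0,"y":0,"z":-0.3,"yaw":0,"gripper":-1},{"x":0,"y":0,"z":-0.1,"yaw":0,"gripper":-1},{"x":0,"y":0,"z":0,"yaw":0,"gripper":-1},{"x":0,"y":0,"z":0,"yaw":0,"gripper":-1}]';python3 f.py
python3 -m inch '[{"x":0,"y":0,"z":-0.2,"yaw":0,"gripper":-1},{"x":0,"y":0,"z":-0.2,"yaw":0,"gripper":-1},{"x":0,"y":0,"z":0,"yaw":0,"gripper":-1},{"x":0,"y":0,"z":0,"yaw":0,"gripper":-1}]';python3 f.py
```

```text
time_s: 11.83
ee_pos: [565.7, -175.4, 137.9]
ee_rot: [-180.0, -0.0, 177.5]
force: [-1.4, -1.2, -1.1]
gripper_width: 14.0
[-1.8100e+00 -1.4200e+00 -6.6000e-01 -3.1000e-01  4.6000e-01  0.0000e+00
  5.6577e+02 -1.7537e+02  1.3796e+02]
time_s: 12.57
ee_pos: [565.9, -176.2, 137.9]
ee_rot: [179.9, 0.0, 177.5]
force: [-1.0, 1.5, -0.9]
gripper_width: 13.4
[-4.9000e-01  2.2300e+00 -8.8000e-01  5.3000e-01  1.5000e-01 -1.0000e-02
  5.6592e+02 -1.7657e+02  1.3794e+02]
time_s: 13.38
ee_pos: [565.9, -176.5, 145.3]
ee_rot: [-180.0, 0.0, 177.5]
force: [-0.1, -0.7, -0.4]
gripper_width: 13.5
[ 5.0000e-02 -2.9000e-01 -8.2000e-01 -9.0000e-02  4.0000e-02 -2.0000e-02
  5.6591e+02 -1.7639e+02  1.4506e+02]
time_s: 14.12
ee_pos: [565.1, -175.7, 148.2]
ee_rot: [179.9, -0.1, 177.5]
force: [0.1, 0.1, -5.5]
gripper_width: 13.4
[-1.0000e-02 -3.0000e-02 -6.0700e+00  2.0000e-02  1.0000e-02 -1.0000e-02
  5.6544e+02 -1.7591e+02  1.4850e+02]
```

The weight comes off between TCP z 145 and 148.5. The predicted height for fully home is 146.9, so all four lugs are down. I set the bar down, release and withdraw.

```bash
python3 -m inch '[{"x":0,"y":0,"z":0.2,"yaw":0,"gripper":-1},{"x":0,"y":0,"z":0.3,"yaw":0,"gripper":-1},{"x":0,"y":0,"z":0.3,"yaw":0,"gripper":-1},{"x":0,"y":0,"z":0.3,"yaw":0,"gripper":-1},{"x":0,"y":0,"z":0.3,"yaw":0,"gripper":-1},{"x":0,"y":0,"z":0.3,"yaw":0,"gripper":-1},{"x":0,"y":0,"z":0.2,"yaw":0,"gripper":-1},{"x":0,"y":0,"z":0,"yaw":0,"gripper":-1},{"x":0,"y":0,"z":0,"yaw":0,"gripper":-1}]'
for i in 1 2; do python3 -m inch '[{"x":0,"y":0,"z":0,"yaw":0,"gripper":1},{"x":0,"y":0,"z":0,"yaw":0,"gripper":1},{"x":0,"y":0,"z":0,"yaw":0,"gripper":1},{"x":0,"y":0,"z":0,"yaw":0,"gripper":1},{"x":0,"y":0,"z":0,"yaw":0,"gripper":1},{"x":0,"y":0,"z":0,"yaw":0,"gripper":1}]'; done
python3 -m inch '[{"x":0,"y":0,"z":-0.5,"yaw":0,"gripper":1},{"x":0,"y":0,"z":-1,"yaw":0,"gripper":1},{"x":0,"y":0,"z":-2,"yaw":0,"gripper":1},{"x":0,"y":0,"z":-2.5,"yaw":0,"gripper":1},{"x":0,"y":0,"z":-2.5,"yaw":0,"gripper":1},{"x":0,"y":0,"z":-2.5,"yaw":0,"gripper":1},{"x":0,"y":1,"z":-1,"yaw":0,"gripper":1},{"x":0,"y":2,"z":0,"yaw":0,"gripper":1},{"x":0,"y":2.5,"z":0,"yaw":0,"gripper":1},{"x":0,"y":2.5,"z":0,"yaw":0,"gripper":1},{"x":0,"y":2.5,"z":0,"yaw":0,"gripper":1},{"x":0,"y":2.5,"z":0,"yaw":0,"gripper":1}]'
python3 -m inch '[{"x":0,"y":2.5,"z":0,"yaw":0,"gripper":1},{"x":0,"y":2.5,"z":0,"yaw":0,"gripper":1},{"x":0,"y":2.5,"z":0,"yaw":0,"gripper":1},{"x":0,"y":1.5,"z":0,"yaw":0,"gripper":1},{"x":0,"y":0,"z":0,"yaw":0,"gripper":1},{"x":0,"y":0,"z":0,"yaw":0,"gripper":1},{"x":0,"y":0,"z":0,"yaw":0,"gripper":1},{"x":0,"y":0,"z":0,"yaw":0,"gripper":1}]'
python3 -c "
from h import *
grab('side','x.png');grab('top','y.png')
A=rect('top',564,-176,88,180,210,1.9); crop('side','c.png',(270,170,410,315),2.75)
B=cv2.imread('pics/c.png')[:399];cv2.imwrite('pics/e1.png',np.hstack([A,B]))"
```

```text
time_s: 15.27
ee_pos: [566.0, -176.2, 129.7]
ee_rot: [-180.0, 0.0, 177.5]
force: [1.0, 0.3, -0.4]
gripper_width: 13.6
time_s: 15.77
ee_pos: [565.7, -176.1, 130.0]
ee_rot: [180.0, 0.0, 177.5]
force: [0.2, 0.4, -0.0]
gripper_width: 51.2
time_s: 16.27
ee_pos: [565.7, -176.1, 129.9]
ee_rot: [180.0, 0.0, 177.5]
force: [0.7, 0.2, 0.1]
gripper_width: 90.0
time_s: 17.27
ee_pos: [571.0, -44.4, 249.9]
ee_rot: [180.0, -0.0, 177.5]
force: [0.7, 0.9, -0.5]
gripper_width: 91.3
time_s: 17.93
ee_pos: [575.2, 42.9, 249.9]
ee_rot: [-180.0, -0.0, 177.4]
force: [-0.2, 0.4, -0.6]
gripper_width: 91.2
```

View pics/e1.png

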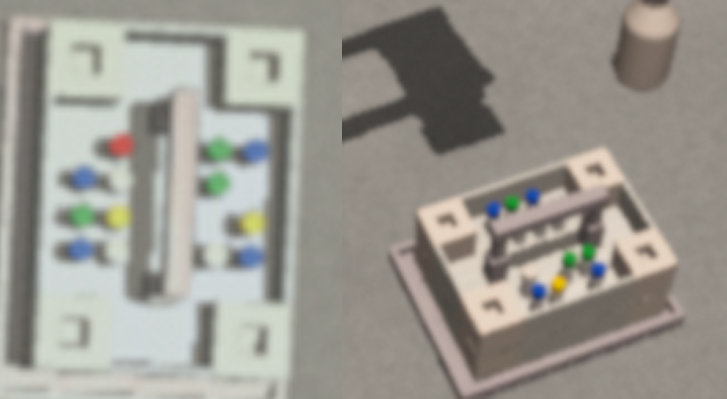

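View pics/x.png

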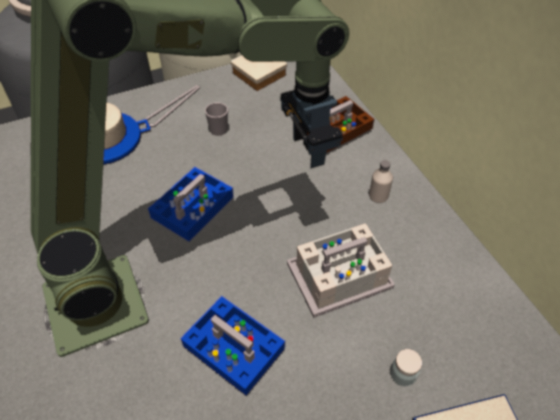

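The tray sits flush and square on the lower tray with no gap line. At the z = 88 rim plane its sockets are at (85,58), (264,65), (74,330) and (255,338), a spacing of about 95 × 143 mm against 94 × 144 expected, so it is level at home height. The bottle, cup and jar are where they were, and the gripper is clear.

```bash
python3 -c "
from h import *
print(env.job_done())"
```

```text
the job is handed in; nothing more can be done
None
```

The loose tray is stacked on the cradle tray, the gripper has let go, and the job is handed in at about 18 s of the 72 s. No verdict came back.

- **Placing:** I gripped the tray by its bar, carried it over and turned it about 4° to match the lower tray. The lugs went into the sockets on the first slow descent. While it was set down, force readings stayed under 3 N, through small wiggles of about 1 mm.
- **Home check:** On a small test lift, the tray's weight came onto the gripper between 145 and 148.5 mm TCP height. For fully seated lugs it should be 146.9 mm; for a perched tray, 158.9 mm.
- **Final pictures:** The tray sits level with no gap, and its rim sockets measure about 95 × 143 mm apart at the expected height (94 × 144 mm nominal). The bottle, cup, jar and look-alike trays look undisturbed, and the robot touches nothing.
- **Disagreements:** The two cameras disagreed by about 4 mm on absolute position. The offset was the same for both trays, so I used the distance between the trays instead. About 0.8 N stayed on the wrist while the bar was held; I took it to be the bar's own weight, and it went to zero on release.

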